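# Hang the trimmings caddy beside the magnifier on the bench hook

### The job

Hang the standing caddy on the bench hook beside the magnifier already there: pass its hanger over the turned-up tip and rest it on the arm. Slide it along to push the magnifier back until you feel the hidden sprung buffer, press the two together for about a second with about 7 N (never over 15 N), ease off and let go. Leave both hanging upright, hanger against hanger; never tip or knock off the magnifier, and leave everything else in place.

Things in the scene. Friction and masses are not known exactly. Their poses are not given: they have to be found in the camera images.
- hook: steel bench hook, fixed. Origin on the table under its post (18 mm thick, 234 mm high); z up. A straight round arm, 8 mm thick, runs level from the post along the hook's own -y at x = 0, its top at z = 215 mm, to the turned-up tip. Round the arm near the post sits a locked collar with a sprung rubber buffer 32 mm across facing the tip; it stops a hanger's end
- hook_tip (a point): top of the hook's turned-up tip (y = -215 mm, z = 227 mm in the hook's frame), 12 mm over the arm's top. Where the collar is locked changes and is not measured: the buffer's free face is somewhere at y = -48 to -84 mm of the hook; it yields 1 mm per 3 N towards the post, 8 mm at most, and springs back
- caddy_grip (a point): caddy: open grey tub 64 (x) x 38 (y) x 40 mm with an aluminium hanger over it, 140 mm high in all, 105 to 210 g, standing. This point: centre of the part of the hanger's tab to grip, 126 mm above the underside. Tab 20 (x) x 12 (y) x 38 mm, from 24 mm below this point to 14 mm above. Close the fingers along x; y is the way the arm passes through (either way round); z up
- caddy_seat (a point): caddy: centre of the underside of the hanger's shoe, 32 mm below the grip point. Shoe 58 (x) x 40 (y) x 8 mm; under it two cheeks, 6 mm wide and 6 mm deep, run along y with a 14 mm groove between them that sits astride the arm. Straps at x = +-27 mm go down to the tub: the window for the arm is 50 mm wide, 54 mm from shoe to tub rim. Axes as caddy_grip
- caddy: same caddy, origin at the centre of the tub's underside, same axes
- magnifier_seat (a point): magnifier hanging on the arm: round lens, 96 mm across the rim, centre 90 mm below this point; 110 to 225 g. Same hanger as the caddy (shoe, groove, tab). This point: centre of its shoe's underside, on the arm's top; x across the arm, y along it, z up. It slides on the arm with under 2 N. Two hangers pushed together touch at the ends of their shoes, seats 40 mm apart
- magnifier: same magnifier, origin at the seat, same axes
- bottle: small amber glass bottle with black cap, 32 mm across, 62 mm high; bystander, origin at the centre of its underside
- jar: clear jar with white lid, 48 mm across, 45 mm high; bystander, origin at the centre of its underside
- spool_a: white thread spool, 32 mm across, 36 mm high; bystander, origin at the centre of its underside
- spool_b: wooden spool, 37 mm across, 43 mm high; bystander, origin at the centre of its underside
- tub: plain grey tub 64 x 40 x 40 mm, no hanger; bystander, origin at the centre of its underside
- dish: shallow white dish 100 x 130 x 18 mm; bystander, origin at the centre of its underside
- awl: bodkin, 130 mm long, lying down; bystander, origin at its middle
Not all that is in view belongs to the job. There is more than one size of the magnifier; the job needs the smallest.

How it is judged:
On the way, in this order (a step that is already met when the one before it is completed fails the run):
1. the caddy's hanger is astride the arm, between the tip and the magnifier (x of caddy_seat in the frame of hook between -0.007 and 0.007 m and z of caddy_seat in the frame of hook between 0.209 and 0.22 m and y of caddy_seat in the frame of hook between -0.205 and -0.06 m), for 0.1 s.
2. the caddy presses the magnifier against the buffer: more than 4 N between the two for 0.3 s (contact force between caddy and magnifier above 4 N), for 0.3 s.
At the end, for the whole second after the job is handed in: Both hang at rest on the arm: each seat within 6 mm of the arm's centre line, at the height of the arm's top (-5/+4 mm), at y of the hook -200 to -40 mm, upright within 0.15 rad; the two seats no more than 44.5 mm apart (x of caddy_seat in the frame of hook between -0.006 and 0.006 m and z of caddy_seat in the frame of hook between 0.21 and 0.219 m and y of caddy_seat in the frame of hook between -0.2 and -0.04 m and angle between each of caddy_seat, magnifier_seat's own z axis and vertical below 0.15 rad and x of magnifier_seat in the frame of hook between -0.006 and 0.006 m and z of magnifier_seat in the frame of hook between 0.21 and 0.219 m and y of magnifier_seat in the frame of hook between -0.2 and -0.04 m and distance between caddy_seat and magnifier_seat below 0.0445 m and linear speed of each of caddy, magnifier below 0.02 m/s); the robot touches nothing.
It fails at once if caddy and magnifier pressed together with more than 15 N (contact force between caddy and magnifier above 15 N).
It fails at once if magnifier knocked off the arm or tipped by more than 0.5 rad (angle between magnifier_seat's own z axis and vertical above 0.5 rad or z of magnifier_seat in the frame of hook below 0.19 m).
It fails at once if a bystander moved by more than 30 mm (distance of any of bottle, jar, spool_a, spool_b, tub, dish, awl from where it was at the start of the episode above 0.03 m).
It also fails if it takes over 48 s, if anything falls off the work surface, if the arm or the gripper's body presses on something with over 40 N, if the wrist force passes 120 N, or if a joint passes its speed limit or range.

### The arm

A 6-joint arm with a two-finger parallel gripper is mounted at the origin on the work surface. World frame = base frame: x ahead of the robot, y to its left, z up, the work surface at z = 0. Lengths are in m, angles in rad, forces in N, time in s.
With the tool pointing down it reaches from about 0.425 to 0.925 m from the base axis. Payload 12.5 kg.
Tool frame: the origin (TCP) lies on the centre line of the jaws, within the pads' length; the fingertips stand 11 mm ahead of it and the grasp point (between the pads) lies 8 mm behind it; z points along the fingers, x is the direction in which the jaws open and shut, and the axes are right-handed (so a half turn about z gives the same grasp; the last joint's range is limited). The gripper opens to 85 mm and grips with 20 to 120 N. Pads are 22 mm wide; open, the fingers measure 114 mm over their backs; the gripper's body (76 mm by 85 mm) begins 54 mm behind the grasp point. The pads swing forward as they close: fully open they stand 13 mm farther back than shut.
Start: joints at [1.171, 0.491, 1.559, -0, 1.092, -0.106], TCP at [0.181, 0.598, 0.242] pointing down, gripper open.
Joint ranges: [-3.1, 3.1], [-0.84, 2.19], [0.05, 2.79], [-1.13, 4.28], [0.06, 2.93], [-2.69, 2.69]. Speed limits (rad/s): [2.22, 2.22, 2.79, 3.14, 3.14, 3.14].

### API

Orientations are given as a rotation vector (axis times angle).
In Python, from plant import monitor, viewer, workorder gives the robot as it stands.
- The arm moves only by the tool carry_out, never from a script. Its argument "moves" is a list of rows, each an object of numbers: "dx", "dy", "dz": the shift along the tool's x, y, z in m; "spin": the turn about the tool's z in rad; "grip": the closure, from 0 (fully open) to 1 (shut). In form: [{"dx": .., "dy": .., "dz": .., "spin": .., "grip": ..}, ...]. A call has 1 to 10 rows; each row is the pose to reach, as a shift and turn from the pose commanded when the call began, along the tool's axes at that moment; what a row does not reach only later rows make up. A row lasts 1/8 s, in which the tool goes at most 62.5 mm and 10.7 degrees, less where a joint would pass 70% of its speed; a pose out of reach is approached as far as the arm can. A call with a gripper value outside its range is refused whole. The fingers move at their own pace and stop on an object; "newtons" is the grip in N (left out, the last holds). Time passes only in rows, so rows that repeat a pose let the fingers close. It gives the time, the measured TCP pose, the force and the opening at its end, in the units of the state.
- monitor.get_obs(): the state, without advancing time (a new reading comes with each control period).
- viewer.grab_frame(name): name is "scene" or "top" or "wrist"; returns the picture (480x640x3 uint8, red, green, blue); there is no depth.
- viewer.calibration(name): a dict with "intrinsics" (3x3 intrinsics, pixels), "extrinsics" (4x4, takes a point from world to camera coordinates). Camera axes: x right, y up, looking along -z (the intrinsics and any distortion apply to the point x, -y, -z); pixel columns grow to the right and rows downward; lengths in m; the calibration is good to about 2 mm. The wrist camera is an equidistant fisheye: a pixel r from the principal point sees the ray r / f radians off the axis. A picture is of the moment at which its call begins: read the wrist's pose just before it. calibration takes no time and is no camera call; for the wrist camera it gives the pose at the moment of the call.
- workorder.sign_off(): hands the job in, once; it reports no verdict.
The state is a dict: "time": time; "q": joint angles; "joint_vel": joint speeds; "joint_torque": joint torques, N m; "position": TCP position; "tcp_rot": TCP orientation; "wrist_force": force on the tool from outside, world axes, zero at the start; "torque": the same for the moment, N m; "opening": finger opening in m.
Only numpy, scipy, OpenCV 4.12 (cv2) and the standard library are available. Lean on these libraries where they do the work, as an engineer would, in place of code of your own. Each camera call takes 0.05 s, during which the arm holds its last target.

## Working session

There is one attempt and no reset: what is moved stays moved. The work goes in short steps, Python scripts to look and compute and a tool call to move; the robot and the scene stay as the last step left them, time stands still between calls to the robot, and variables do not carry over. Pictures are saved under pics/ and viewed, and the job is handed in when it is done.

Besides the shell and the picture viewer there is one more tool, called after "Request:" as name(argument=value, ...) on one line, values as JSON. carry_out: Moves the arm, as the interface text tells. Its arguments: {"type":"object","properties":{"moves":{"type":"array"},"newtons":{"type":"number"}},"required":["moves"]}

```bash
mkdir -p pics; ls
python3 - <<'E'
from plant import monitor, viewer
import cv2,numpy as np
print(monitor.get_obs())
for n in ["scene","top","wrist"]:
    c=viewer.calibration(n); print(n,np.round(c["intrinsics"],1).tolist(),np.round(c["extrinsics"],4).tolist(),[k for k in c])
    im=viewer.grab_frame(n); cv2.imwrite(f"pics/{n}0.png",im[:,:,::-1])
E
```

```text
pics
{'time': 0.0, 'q': array([ 1.17140901e+00,  4.91579771e-01,  1.55947789e+00, -3.97521706e-06,
        1.09168403e+00, -1.05566898e-01]), 'joint_vel': array([ 0.00137891,  0.00026247, -0.000603  ,  0.00229142, -0.00100502,
        0.00211855]), 'joint_torque': array([-1.94756336e-03, -6.18432069e+01, -2.61585706e+01, -1.06804880e-04,
        4.02081903e-03,  4.76978619e-05]), 'position': array([0.18087936, 0.59802192, 0.24170538]), 'tcp_rot': array([ 2.52221885e+00,  1.87198489e+00, -1.55150587e-03]), 'wrist_force': array([-0.69804773,  0.35363287, -0.49276526]), 'torque': array([ 0.02153449, -0.00949797, -0.01317584]), 'opening': 0.08542533252490825}
scene [[600.5, 0.0, 319.9], [0.0, 600.5, 245.0], [0.0, 0.0, 1.0]] [[0.8858, 0.464, 0.0028, -0.5115], [-0.2885, 0.546, 0.7866, 0.0064], [0.3634, -0.6976, 0.6175, -1.4876], [0.0, 0.0, 0.0, 1.0]] ['intrinsics', 'extrinsics']
top [[436.4, 0.0, 321.8], [0.0, 436.4, 232.5], [0.0, 0.0, 1.0]] [[0.0249, -0.9997, 0.0049, -0.0022], [0.9949, 0.0253, 0.0972, -0.5956], [-0.0973, 0.0025, 0.9952, -1.0314], [0.0, 0.0, 0.0, 1.0]] ['intrinsics', 'extrinsics']
wrist [[371.6, 0.0, 327.2], [0.0, 371.6, 231.3], [0.0, 0.0, 1.0]] [[0.2895, 0.9572, -0.0005, -0.6238], [-0.916, 0.277, -0.2902, 0.0379], [-0.2776, 0.0845, 0.957, -0.3788], [0.0, 0.0, 0.0, 1.0]] ['intrinsics', 'extrinsics']
```

View pics/scene0.png

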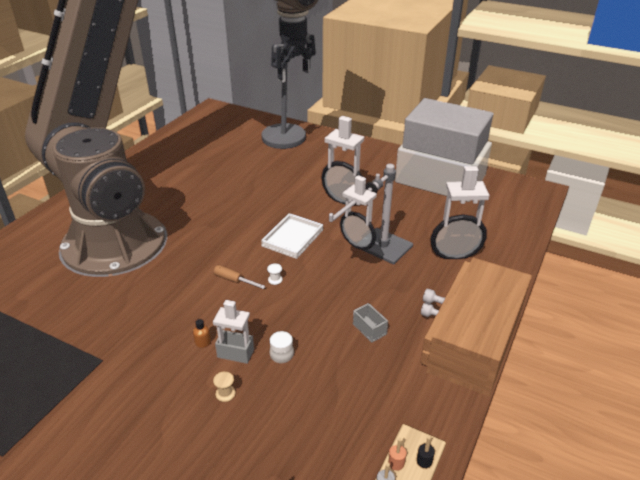

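View pics/top0.png

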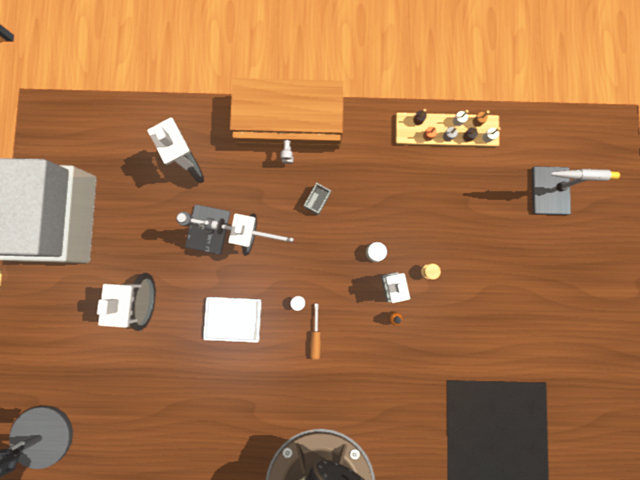

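View pics/wrist0.png

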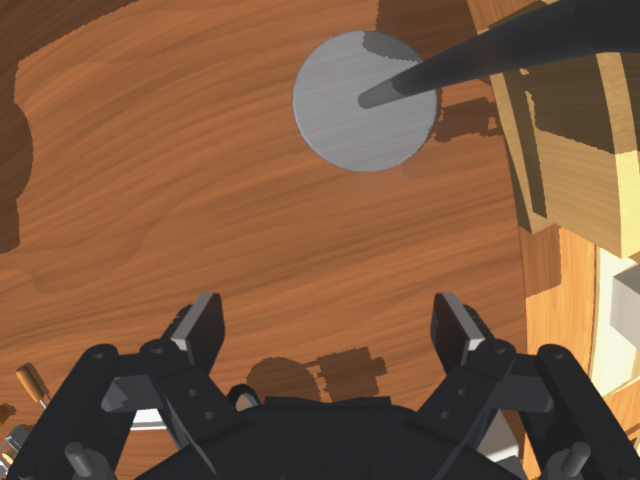

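The top view shows the hook post at about (186,218) and its arm running to the tip at about (290,240). A magnifier hangs at (242,230) and the caddy stands at (396,288). Next I'll take close crops of the candidates.

```bash
cat > h.py <<'E'
import numpy as np,cv2
from plant import monitor, viewer
C={n:viewer.calibration(n) for n in("scene","top")}
def ray(n,u,v,c=None):
    c=c or C[n];K=c["intrinsics"];E=np.array(c["extrinsics"])
    x=(u-K[0][2])/K[0][0];y=(v-K[1][2])/K[1][1]
    if n=="wrist":
        r=np.hypot(x,y);s=np.sin(r)/max(r,1e-9);d=np.array([x*s,-y*s,-np.cos(r)])
    else: d=np.array([x,-y,-1.])
    R=E[:3,:3];o=-R.T@E[:3,3];d=R.T@d
    return o,d/np.linalg.norm(d)
def onz(n,u,v,z,c=None):
    o,d=ray(n,u,v,c);return o+d*(z-o[2])/d[2]
def tri(*rs):
    A=np.zeros((3,3));b=np.zeros(3)
    for o,d in rs:
        P=np.eye(3)-np.outer(d,d);A+=P;b+=P@o
    p=np.linalg.solve(A,b);return p,[np.linalg.norm((np.eye(3)-np.outer(d,d))@(p-o)) for o,d in rs]
def proj(n,p,c=None):
    c=c or C[n];K=c["intrinsics"];E=np.array(c["extrinsics"])
    q=E[:3,:3]@np.array(p)+E[:3,3];x,y,z=q[0],-q[1],-q[2]
    if n=="wrist":
        t=np.arctan2(np.hypot(x,y),z);s=t/max(np.hypot(x,y),1e-9);return np.array([K[0][0]*x*s+K[0][2],K[1][1]*y*s+K[1][2]])
    return np.array([K[0][0]*x/z+K[0][2],K[1][1]*y/z+K[1][2]])
E
python3 - <<'E'
import cv2
t=cv2.imread("pics/top0.png");s=cv2.imread("pics/scene0.png")
f=lambda im,x,y,w,h,k:cv2.resize(im[y:y+h,x:x+w],None,fx=k,fy=k,interpolation=cv2.INTER_CUBIC)
cv2.imwrite("pics/t_hook.png",f(t,165,185,140,90,5))
cv2.imwrite("pics/t_cad.png",f(t,350,230,100,100,5))
cv2.imwrite("pics/s_hook.png",f(s,310,150,130,120,5))
cv2.imwrite("pics/s_cad.png",f(s,180,280,130,120,5))
E
```

```text
(no output)
```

View pics/t_hook.png

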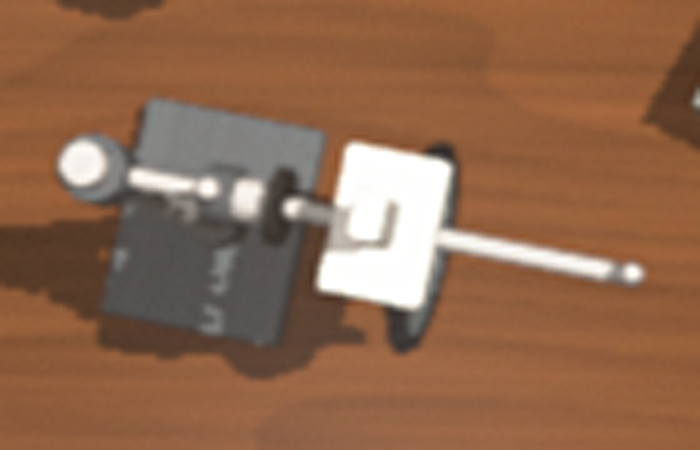

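View pics/t_cad.png

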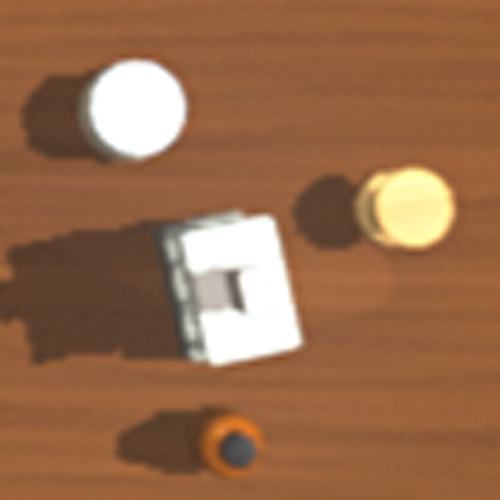

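View pics/s_hook.png

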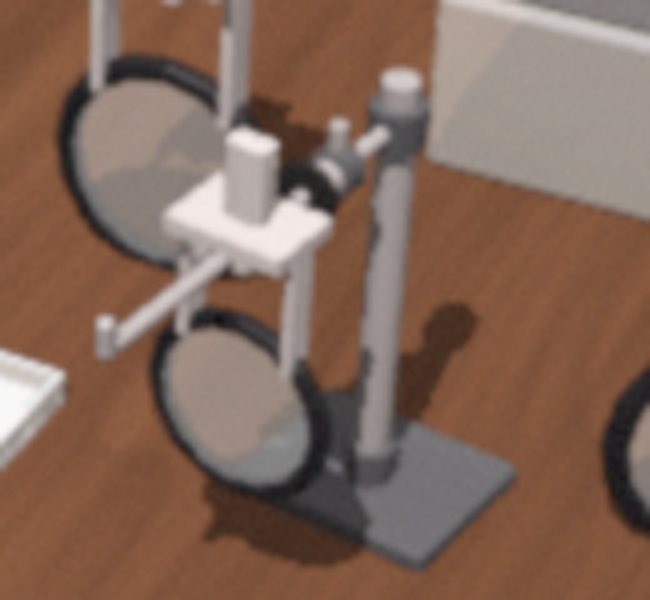

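View pics/s_cad.png

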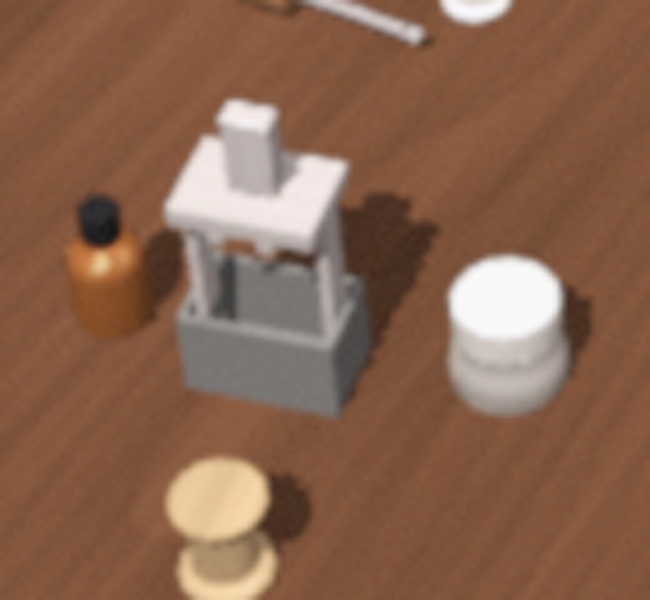

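Run:
```python
from h import *
T=lambda x,y,ox,oy:(x/5-.4+ox,y/5-.4+oy)
r=lambda n,p:ray(n,*p)
tip_t=T(632,272,165,185);tip_s=T(106,320,310,150)
print("tip z.227",onz("top",*tip_t,.227),onz("scene",*tip_s,.227),tri(r("top",tip_t),r("scene",tip_s)))
pt=T(83,162,165,185);ps=T(402,78,310,150)
print("post z.234",onz("top",*pt,.234),onz("scene",*ps,.234),tri(r("top",pt),r("scene",ps)))
a=onz("top",*T(445,238,165,185),.214);b=onz("top",*T(600,268,165,185),.214);c=onz("top",*T(135,176,165,185),.214)
print("arm",a,b,c)
for x,y in((a,b),(c,b)): d=(x-y);print("dir",np.degrees(np.arctan2(d[1],d[0])))
print("caddy shoe top corners z=.102")
P=[onz("top",*T(*p,350,230),.102) for p in((180,232),(275,214),(302,345),(212,365))]
for p in P:print(p)
print([np.linalg.norm(P[i]-P[i-1])for i in range(4)])
S=[onz("scene",*T(*p,180,280),.102) for p in((212,135),(348,160),(312,235),(165,212))]
for p in S:print(p)
print([np.linalg.norm(S[i]-S[i-1])for i in range(4)],np.mean(S,0))
ct=[(249,272),(285,275),(280,309),(244,311)]
print("tab top, top view"); 
print("tabtop scene",onz("scene",*T(250,111,180,280),.14))
M=[onz("top",*T(*p,165,185),.223) for p in((347,142),(453,163),(420,310),(317,290))]
for p in M:print("mag",p)
print([np.linalg.norm(M[i]-M[i-1])for i in range(4)],np.mean(M,0))
g=cv2.imread("pics/top0.png")[230:330,350:450];
m=(g.min(2)>150).astype(np.uint8)
n,l,s,cc=cv2.connectedComponentsWithStats(m);print(s,cc)
```

```text
tip z.227 [0.56161216 0.07357969 0.227     ] [0.5628981 0.0729078 0.227    ] (array([0.56201706, 0.07383733, 0.22607995]), [np.float64(0.00038173290971806766), np.float64(0.000381732909718423)])
post z.234 [0.59887402 0.28976594 0.234     ] [0.5992061 0.2909643 0.234    ] (array([0.5991846 , 0.28984609, 0.23446606]), [np.float64(0.00041989466078009907), np.float64(0.00041989466077993893)])
arm [0.57442518 0.14975671 0.214     ] [0.56394522 0.08731034 0.214     ] [0.59625564 0.27506542 0.214     ]
dir 80.47320382554454
dir 80.23571391709807
caddy shoe top corners z=.102
[ 0.49391317 -0.13254269  0.102     ]
[ 0.50301661 -0.17511618  0.102     ]
[ 0.44508702 -0.18754976  0.102     ]
[ 0.43526674 -0.14744577  0.102     ]
[np.float64(0.06051037532458845), np.float64(0.04353590619633843), np.float64(0.05924889296861727), np.float64(0.04128883172907324)]
[ 0.43905401 -0.14537917  0.102     ]
[ 0.49315013 -0.13238259  0.102     ]
[ 0.50296475 -0.17215076  0.102     ]
[ 0.44739117 -0.18794016  0.102     ]
[np.float64(0.04336987433887354), np.float64(0.05563542696765202), np.float64(0.04096137366781553), np.float64(0.05777307578703828)] [ 0.47064002 -0.15946317  0.102     ]
tab top, top view
tabtop scene [ 0.47019005 -0.1589659   0.14      ]
mag [0.61095659 0.18887617 0.223     ]
mag [0.60361315 0.14639109 0.223     ]
mag [0.5447561  0.15708921 0.223     ]
mag [0.55164362 0.19809702 0.223     ]
[np.float64(0.060025429889984), np.float64(0.0431150574101124), np.float64(0.05982141442057488), np.float64(0.04158219219336691)] [0.57774237 0.17261337 0.223     ]
[[   0    0  100  100 9006]
 [  18   12   19   20  295]
 [  76   34   14   15  153]
 [  36   43   24   30  531]
 [  34   48    1    4    4]
 [  35   54    3    6   11]] [[49.82089718 50.09382634]
 [27.         21.12542373]
 [82.38562092 41.02614379]
 [47.48210923 57.48775895]
 [34.         49.5       ]
 [35.81818182 56.54545455]]
```

Run:
```python
from h import *
o=monitor.get_obs()
print(proj("top",o["position"]),proj("scene",o["position"]))
print("lampbase",onz("top",40,437,.02))
E0=np.array(viewer.calibration("wrist")["extrinsics"]);print("cam pos",-E0[:3,:3].T@E0[:3,3])
R=cv2.Rodrigues(o["tcp_rot"])[0];print(R)
for n,u,v in(("magL",115,305),("magR",170,145)):print(n,onz("top",u,v,.3))
print(tri(ray("scene",345,121),ray("top",104,306)))
print(tri(ray("scene",469,170),ray("top",161,137)))
s=cv2.imread("pics/scene0.png")[0:160,180:380];cv2.imwrite("pics/lamp.png",cv2.resize(s,None,fx=4,fy=3.7))
```

```text
[3.04789497e-01 4.36319194e+02] [293.98393528  77.56569704]
lampbase [0.09955958 0.65897617 0.02      ]
cam pos [0.11019161 0.61861928 0.37325741]
[[ 2.89652981e-01  9.57131670e-01 -3.42417230e-04]
 [ 9.57131426e-01 -2.89653156e-01 -6.94014883e-04]
 [-7.63445855e-04 -1.26714812e-04 -9.99999701e-01]]
magL [0.4304258  0.37680645 0.3       ]
magR [0.72343742 0.29653738 0.3       ]
(array([0.42358622, 0.42491481, 0.24098258]), [np.float64(0.0002441006375819419), np.float64(0.00024410063758197989)])
(array([0.75981142, 0.33847452, 0.24039713]), [np.float64(0.003223578774943826), np.float64(0.003223578774943771)])
```

View pics/lamp.png

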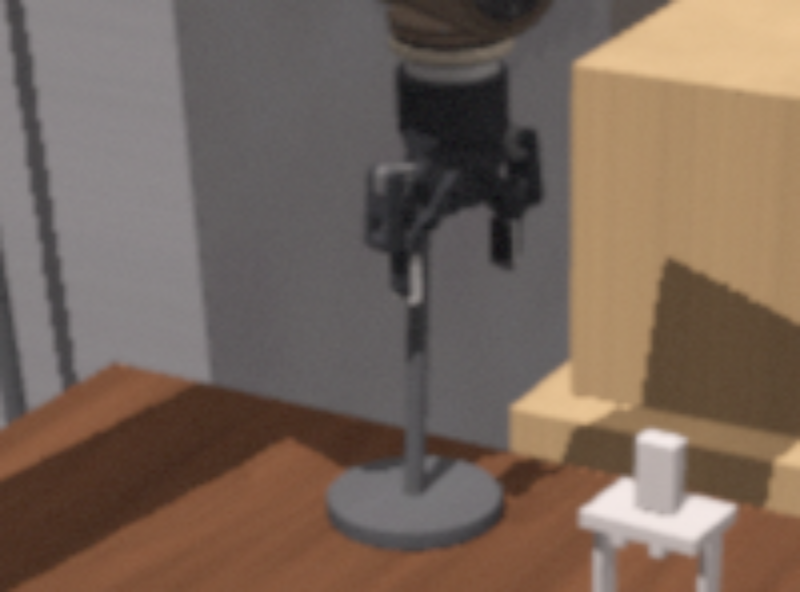

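Candidates, in top-view pixels:
- **Magnifier:** the one on the hook at (242,230) has a 58 mm shoe and is the smallest. The larger standing ones at (115,305) and (170,145) are decoys.
- **Caddy:** the tub with a hanger at (396,288). The plain tub at (317,199) has no hanger.

The crops confirm both choices. I'll carry the tool up and over to the caddy.

Request:
carry_out(moves=[{"dx": -0.004, "dy": 0.05, "dz": -0.04, "spin": 0, "grip": 0}, {"dx": -0.008, "dy": 0.1, "dz": -0.08, "spin": 0, "grip": 0}, {"dx": -0.04, "dy": 0.155, "dz": -0.12, "spin": 0.1, "grip": 0}, {"dx": -0.07, "dy": 0.21, "dz": -0.15, "spin": 0.25, "grip": 0}, {"dx": -0.1, "dy": 0.265, "dz": -0.16, "spin": 0.4, "grip": 0}, {"dx": -0.131, "dy": 0.32, "dz": -0.16, "spin": 0.55, "grip": 0}, {"dx": -0.18, "dy": 0.355, "dz": -0.16, "spin": 0.7, "grip": 0}, {"dx": -0.23, "dy": 0.39, "dz": -0.16, "spin": 0.85, "grip": 0}, {"dx": -0.28, "dy": 0.425, "dz": -0.16, "spin": 1.0, "grip": 0}, {"dx": -0.33, "dy": 0.46, "dz": -0.16, "spin": 1.042, "grip": 0}])

```text
time: 1.4
position: [0.5215, 0.1609, 0.4022]
tcp_rot: [-3.12, -0.364, 0.0]
wrist_force: [0.8, 1.0, -0.1]
opening: 0.0849
```

Request:
carry_out(moves=[{"dx": -0.025, "dy": 0.057, "dz": 0.0, "spin": 0, "grip": 0}, {"dx": -0.05, "dy": 0.115, "dz": 0.0, "spin": 0, "grip": 0}, {"dx": -0.075, "dy": 0.172, "dz": 0.02, "spin": 0, "grip": 0}, {"dx": -0.1, "dy": 0.23, "dz": 0.06, "spin": 0, "grip": 0}, {"dx": -0.126, "dy": 0.2875, "dz": 0.1, "spin": 0, "grip": 0}, {"dx": -0.126, "dy": 0.2875, "dz": 0.15, "spin": 0, "grip": 0}, {"dx": -0.126, "dy": 0.2875, "dz": 0.16, "spin": 0, "grip": 0}, {"dx": -0.126, "dy": 0.2875, "dz": 0.16, "spin": 0, "grip": 0}])

```text
time: 2.4
position: [0.4651, -0.1462, 0.2413]
tcp_rot: [-3.119, -0.367, 0.004]
wrist_force: [-0.6, -0.6, 1.1]
opening: 0.0855
```

Run:
```python
from h import *
o=monitor.get_obs();print(o["position"],o["tcp_rot"],o["q"],o["time"])
c=viewer.calibration("wrist");im=viewer.grab_frame("wrist")[:,:,::-1].copy();cv2.imwrite("pics/w1.png",im)
np.save("w1.npy",np.array([c["intrinsics"].ravel() if 0 else 0]))
import pickle;pickle.dump(c,open("w1.pkl","wb"))
cv2.imwrite("pics/s1.png",viewer.grab_frame("scene")[:,:,::-1])
```

```text
[ 0.46511229 -0.14619762  0.24125226] [-3.11856329 -0.36688344  0.00355774] [-4.40176630e-01  2.98690249e-01  1.88625015e+00  1.12329463e-04
  9.59379586e-01 -6.74454703e-01] 2.4
```

View pics/w1.png

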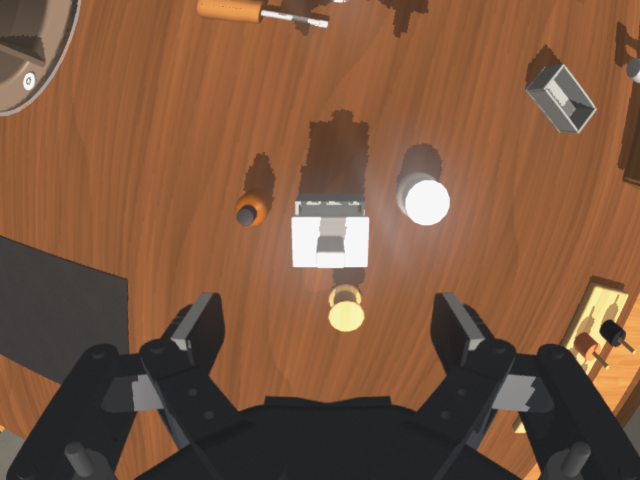

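The wrist view shows the caddy's shoe at (292–369, 217–268), square with the jaws. I'll measure it.

Run:
```python
from h import *
import pickle
c=pickle.load(open("w1.pkl","rb"))
P=[onz("wrist",*p,.102,c) for p in((292,217),(369,217),(368,267),(293,268))]
for p in P:print(p)
print([np.linalg.norm(P[i]-P[i-1])for i in range(4)],np.mean(P,0))
d=P[1]-P[0];print(np.degrees(np.arctan2(d[1],d[0])));d=P[2]-P[3];print(np.degrees(np.arctan2(d[1],d[0])))
T=[onz("wrist",*p,.140,c) for p in((318,238),(344,238),(343,266),(317,266))]; print("tabtop?",T[2],T[3])
o=monitor.get_obs();print(o["position"],o["time"],o["joint_vel"],proj("wrist",(0.47,-.16,.14),c))
g=cv2.imread("pics/w1.png")[180:290,270:390];cv2.imwrite("pics/w1c.png",cv2.resize(g,None,fx=6,fy=5.4,interpolation=2))
```

```text
[ 0.43829541 -0.14995065  0.102     ]
[ 0.49484635 -0.13642473  0.102     ]
[ 0.50488728 -0.17586377  0.102     ]
[ 0.44752157 -0.19042153  0.102     ]
[np.float64(0.04150921439198493), np.float64(0.05814602095262993), np.float64(0.040697156997733505), np.float64(0.059184055793810995)] [ 0.47138765 -0.16316517  0.102     ]
13.451361771089003
14.239421588489941
tabtop? [ 0.48020014 -0.16493922  0.14      ] [ 0.46312422 -0.16901322  0.14      ]
[ 0.46593891 -0.14597302  0.24297546] 2.5 [ 0.00735381 -0.01254005 -0.0050083   0.0024255  -0.00098295 -0.00276201] [330.03373924 256.07721285]
```

View pics/w1c.png

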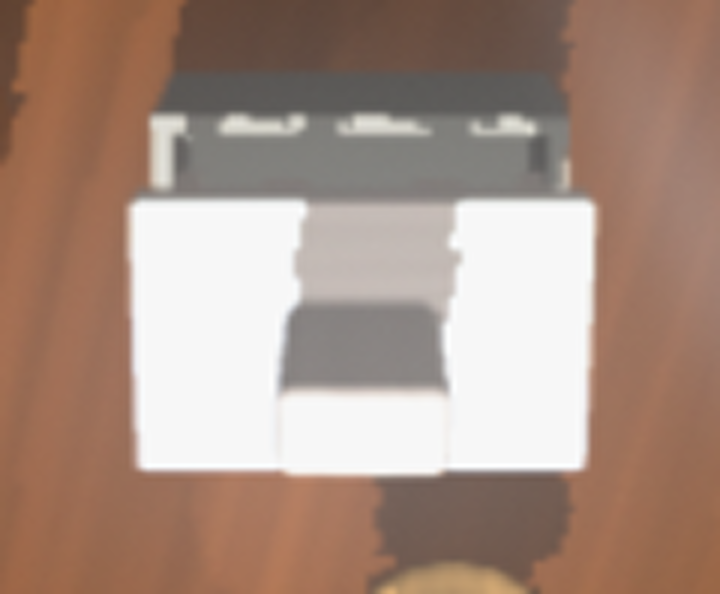

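Request:
carry_out(moves=[{"dx": 0.0013, "dy": 0.0167, "dz": 0.0, "spin": 0, "grip": 0}, {"dx": 0.0013, "dy": 0.0167, "dz": 0.05, "spin": 0, "grip": 0}, {"dx": 0.0013, "dy": 0.0167, "dz": 0.095, "spin": 0, "grip": 0}, {"dx": 0.0013, "dy": 0.0167, "dz": 0.124, "spin": 0, "grip": 0}, {"dx": 0.0013, "dy": 0.0167, "dz": 0.124, "spin": 0, "grip": 0}, {"dx": 0.0013, "dy": 0.0167, "dz": 0.124, "spin": 0, "grip": 0}], newtons=60)

```text
time: 3.25
position: [0.4716, -0.1625, 0.1195]
tcp_rot: [3.119, 0.368, 0.003]
wrist_force: [0.2, 1.5, 0.8]
opening: 0.0855
```

Run:
```python
from h import *
o=monitor.get_obs();print(o["position"],o["tcp_rot"],o["time"],o["wrist_force"])
cv2.imwrite("pics/w2.png",viewer.grab_frame("wrist")[:,:,::-1])
```

```text
[ 0.47158868 -0.16253791  0.11953881] [3.11887575e+00 3.68378042e-01 2.66127331e-03] 3.25 [0.24548597 1.51541358 0.83554887]
```

View pics/w2.png

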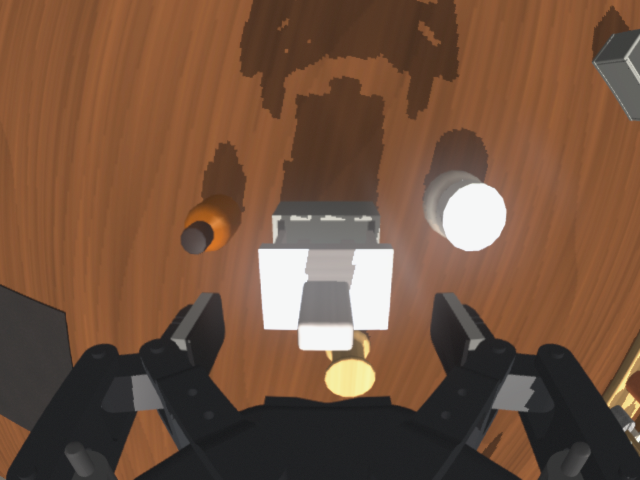

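The tab at (326,335) is centred between the pads, so I'll close.

Request:
carry_out(moves=[{"dx": 0, "dy": 0, "dz": 0, "spin": 0, "grip": 1}, {"dx": 0, "dy": 0, "dz": 0, "spin": 0, "grip": 1}, {"dx": 0, "dy": 0, "dz": 0, "spin": 0, "grip": 1}, {"dx": 0, "dy": 0, "dz": 0, "spin": 0, "grip": 1}, {"dx": 0, "dy": 0, "dz": 0, "spin": 0, "grip": 1}, {"dx": 0, "dy": 0, "dz": 0, "spin": 0, "grip": 1}], newtons=60)

```text
time: 4.05
position: [0.4708, -0.162, 0.1186]
tcp_rot: [3.12, 0.368, 0.0]
wrist_force: [-2.1, -0.2, 5.7]
opening: 0.0189
```

Run:
```python
from h import *
o=monitor.get_obs();print(o)
cv2.imwrite("pics/w3.png",viewer.grab_frame("wrist")[:,:,::-1])
```

```text
{'time': 4.05, 'q': array([-4.64191487e-01,  4.90154329e-01,  1.99366739e+00,  6.98938194e-05,
        6.57474557e-01, -6.99309706e-01]), 'joint_vel': array([-0.00084792,  0.00015877,  0.00021745,  0.00062065,  0.00051844,
       -0.00026345]), 'joint_torque': array([ 2.13854606e-01, -4.96488690e+01, -1.61376178e+01,  8.07337998e-02,
       -3.19806933e-01, -2.62618494e-03]), 'position': array([ 0.47076521, -0.16199258,  0.11861323]), 'tcp_rot': array([3.11979289e+00, 3.68371533e-01, 4.25818404e-04]), 'wrist_force': array([-2.10007579, -0.23330956,  5.7209771 ]), 'torque': array([0.0434078 , 0.18567641, 0.0159294 ]), 'opening': 0.018933715863767638}
```

View pics/w3.png

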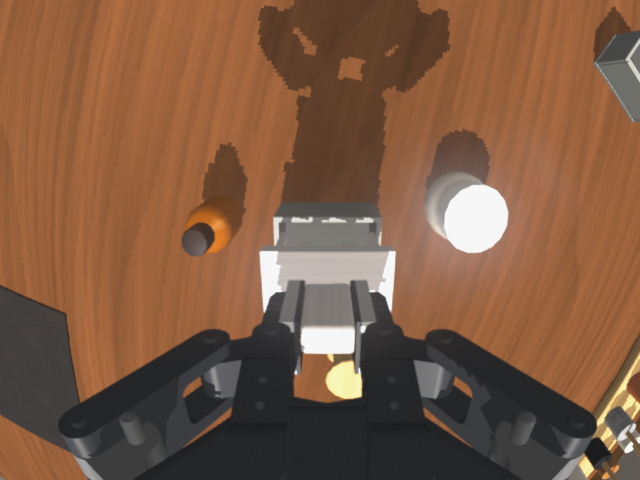

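Gripped, with an opening of 18.9 mm. I'll lift and carry it to a point just short of the tip.

Request:
carry_out(moves=[{"dx": 0, "dy": 0, "dz": -0.03, "spin": 0, "grip": 1}, {"dx": 0, "dy": 0, "dz": -0.07, "spin": 0, "grip": 1}, {"dx": 0, "dy": 0, "dz": -0.11, "spin": 0, "grip": 1}, {"dx": 0.015, "dy": -0.02, "dz": -0.15, "spin": 0.08, "grip": 1}, {"dx": 0.04, "dy": -0.052, "dz": -0.15, "spin": 0.18, "grip": 1}, {"dx": 0.07, "dy": -0.09, "dz": -0.15, "spin": 0.28, "grip": 1}, {"dx": 0.1, "dy": -0.13, "dz": -0.15, "spin": 0.36, "grip": 1}, {"dx": 0.1238, "dy": -0.1618, "dz": -0.15, "spin": 0.404, "grip": 1}, {"dx": 0.1238, "dy": -0.1618, "dz": -0.15, "spin": 0.404, "grip": 1}, {"dx": 0.1238, "dy": -0.1618, "dz": -0.15, "spin": 0.404, "grip": 1}])

```text
time: 5.35
position: [0.5531, 0.024, 0.2679]
tcp_rot: [3.13, -0.264, -0.001]
wrist_force: [-0.3, 0.2, -1.5]
opening: 0.0192
```

Run:
```python
from h import *
o=monitor.get_obs();print(o["time"],o["position"],o["tcp_rot"],o["wrist_force"],o["torque"],o["opening"])
for n in("wrist","top","scene"): 
    c=viewer.calibration(n)
    im=viewer.grab_frame(n)[:,:,::-1];cv2.imwrite(f"pics/{n}4.png",im)
    if n=="wrist":
        import pickle;pickle.dump(c,open("w4.pkl","wb"))
f=lambda im,x,y,w,h,k:cv2.resize(im[y:y+h,x:x+w],None,fx=k,fy=k,interpolation=cv2.INTER_CUBIC)
t=cv2.imread("pics/top4.png");cv2.imwrite("pics/t4c.png",f(t,170,180,150,110,5))
s=cv2.imread("pics/scene4.png");cv2.imwrite("pics/s4c.png",f(s,270,130,150,120,5))
```

```text
5.35 [0.55309613 0.02401909 0.26794328] [ 3.13039500e+00 -2.63950380e-01 -1.42416625e-03] [-0.31069702  0.18961302 -1.54412057] [-0.00097767 -0.04458816 -0.02906914] 0.019239196670481035
```

View pics/wrist4.png

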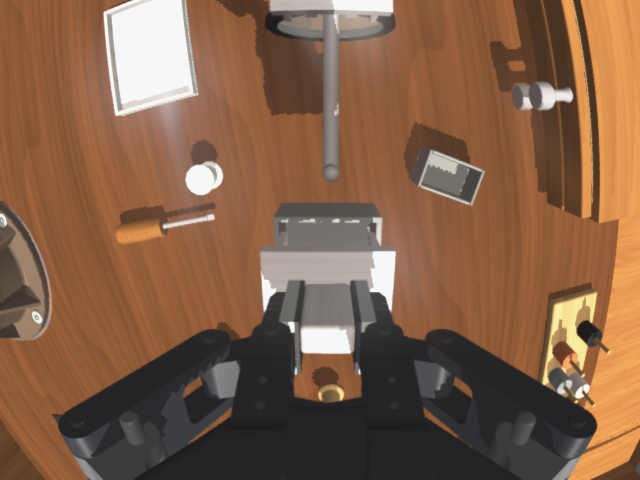

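View pics/t4c.png

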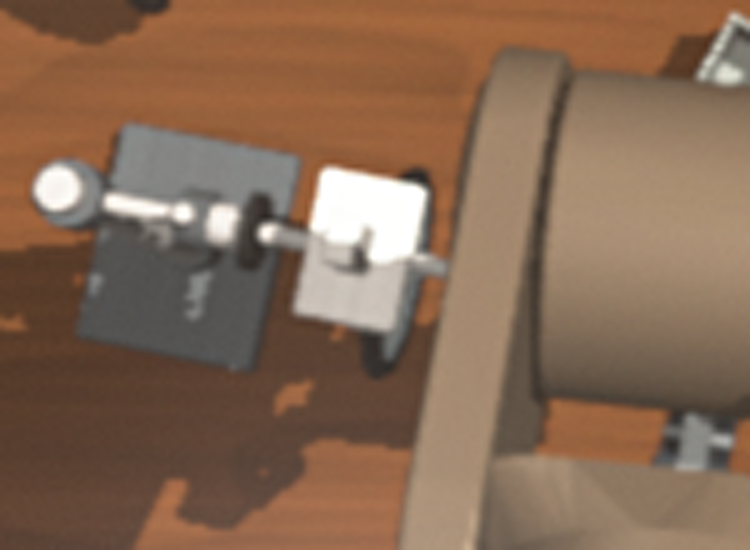

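View pics/s4c.png

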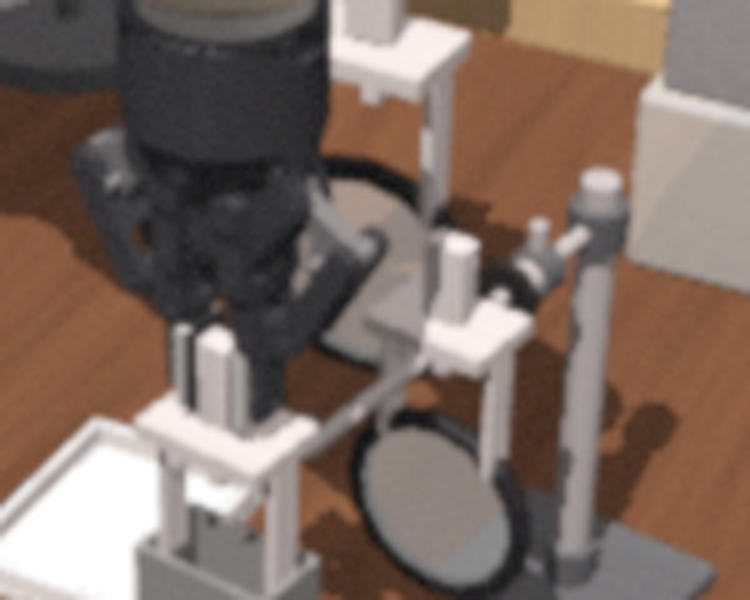

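The wrist view shows the tip at (331,172) with the arm running up along column 331. The shoe spans columns 262–395. I'll work out the lateral offset in tool axes.

Run:
```python
from h import *
import pickle
c=pickle.load(open("w4.pkl","rb"))
o=monitor.get_obs();R=cv2.Rodrigues(o["tcp_rot"])[0];p=o["position"]
im=cv2.imread("pics/wrist4.png").astype(int)
tl=lambda q:R.T@(q-p)
print("yaw",np.degrees(np.arctan2(R[1,0],R[0,0])), "tool",o["position"])
for n,(u,v),z in(("tip",(331,172),.227),("arm",(331,140),.213),("arm",(331.5,60),.213),("arm",(331.5,20),.213)):
    q=onz("wrist",u,v,z,c);print(n,q,tl(q))
zs=p[2]-.0246+.008
for u,v in((262,250),(395,250),(391,311),(264,311)):
    q=onz("wrist",u,v,zs,c);print("shoe",q,tl(q))
g=im.mean(2)
for v in(30,60,90,120,140):print(v,np.round(g[v,318:346]).astype(int))
cv2.imwrite("pics/w4c.png",cv2.resize(cv2.imread("pics/wrist4.png")[150:330,240:420],None,fx=4,fy=3.3))
```

```text
yaw -9.737332471224756 tool [0.5531806  0.02333515 0.26830005]
tip [0.5632865  0.07267373 0.227     ] [ 0.00162199 -0.05033848  0.04129801]
arm [0.56579433 0.08675329 0.213     ] [ 0.00171455 -0.06463985  0.05529749]
arm [0.57277487 0.12655848 0.213     ] [ 0.00186221 -0.10505222  0.05529604]
arm [0.57631561 0.14735204 0.213     ] [ 0.00183509 -0.12614506  0.05529529]
shoe [0.52917267 0.04831448 0.25170005] [-0.02788428 -0.02055955  0.01660358]
shoe [0.58508153 0.03882013 0.25170005] [ 0.02882492 -0.02065794  0.01659481]
shoe [0.58029553 0.00956973 0.25170005] [0.02905503 0.00898053 0.01659583]
shoe [0.52319827 0.01926527 0.25170005] [-0.02885947  0.00908161  0.01660478]
30 [119 119 119 119 116 111 110 116 124 130 136 142 150 156 154 152 151 143
 143 181 173 144 130 129 130 131 132 132]
60 [ 83  82  83  84  84  98 109 116 122 127 133 138 144 149 146 143 140 134
 127 119 111 105 103 103 102 102 103 106]
90 [ 68  67  67  69  73  91 104 110 117 122 127 132 135 138 136 133 132 127
 122 114 107  98  99 100 100 101  99  97]
120 [ 94  94  93  90  87  95 103 111 119 125 131 136 137 138 137 134 131 125
 120 113 107 101  99 101  99  98  97  96]
140 [ 96  95  95  94  95  98 103 110 119 126 131 136 139 138 137 135 131 127
 120 112 100  92  90  92  96  99 100 100]
```

View pics/w4c.png

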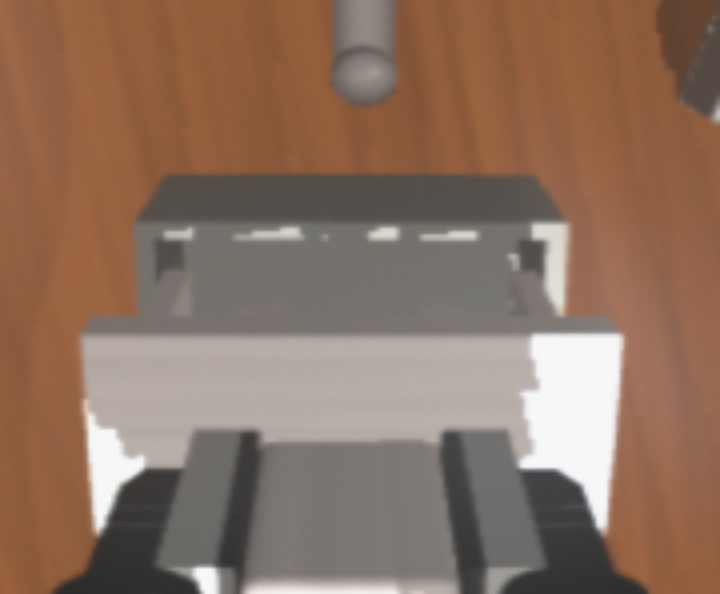

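The arm is +1.6 mm in tool x and the shoe centre is +0.3 mm, so I'll shift 1.3 mm. Then over the tip by 93 mm and down part way.

Request:
carry_out(moves=[{"dx": 0.0013, "dy": -0.01, "dz": 0, "spin": 0, "grip": 1}, {"dx": 0.0013, "dy": -0.035, "dz": 0, "spin": 0, "grip": 1}, {"dx": 0.0013, "dy": -0.06, "dz": 0, "spin": 0, "grip": 1}, {"dx": 0.0013, "dy": -0.082, "dz": 0, "spin": 0, "grip": 1}, {"dx": 0.0013, "dy": -0.093, "dz": 0, "spin": 0, "grip": 1}, {"dx": 0.0013, "dy": -0.093, "dz": 0, "spin": 0, "grip": 1}, {"dx": 0.0013, "dy": -0.093, "dz": 0.008, "spin": 0, "grip": 1}, {"dx": 0.0013, "dy": -0.093, "dz": 0.014, "spin": 0, "grip": 1}, {"dx": 0.0013, "dy": -0.093, "dz": 0.02, "spin": 0, "grip": 1}, {"dx": 0.0013, "dy": -0.093, "dz": 0.02, "spin": 0, "grip": 1}])

```text
time: 6.75
position: [0.5702, 0.1154, 0.2477]
tcp_rot: [3.13, -0.266, -0.002]
wrist_force: [-0.5, -0.7, -1.8]
opening: 0.0191
```

```bash
cat > look.py <<'E'
import sys
from h import *
k=sys.argv[1]
o=monitor.get_obs();print(np.round(o["time"],2),o["position"],o["tcp_rot"],o["wrist_force"],o["torque"],o["opening"])
im=viewer.grab_frame("wrist")[:,:,::-1];cv2.imwrite(f"pics/w{k}.png",im)
s=viewer.grab_frame("scene")[:,:,::-1];cv2.imwrite(f"pics/s{k}.png",s)
cv2.imwrite(f"pics/s{k}c.png",cv2.resize(s[130:250,300:440],None,fx=5,fy=5,interpolation=2))
E
python3 look.py 5
```

```text
6.75 [0.57023746 0.11540436 0.24769265] [ 3.13023527e+00 -2.65616289e-01 -1.52282349e-03] [-0.53978844 -0.7197416  -1.77038922] [ 0.01007385 -0.00916432 -0.022761  ] 0.019060325612301747
```

View pics/w5.png

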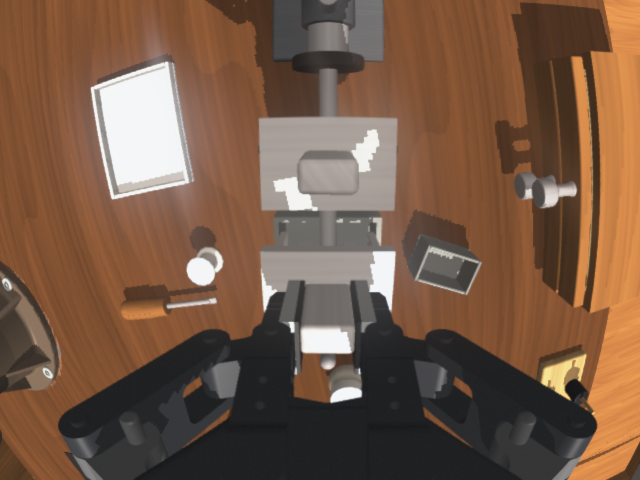

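View pics/s5c.png

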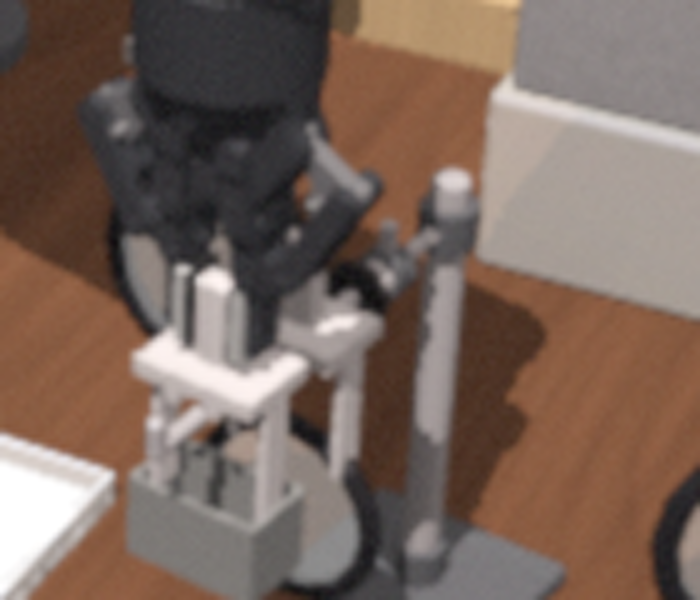

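The arm at column 328 lies on the shoe's centre line (262–395), and the tip is behind the caddy at (328,362). I'll lower in small steps.

Request:
carry_out(moves=[{"dx": 0, "dy": 0, "dz": 0.003, "spin": 0, "grip": 1}, {"dx": 0, "dy": 0, "dz": 0.005, "spin": 0, "grip": 1}, {"dx": 0, "dy": 0, "dz": 0.0065, "spin": 0, "grip": 1}, {"dx": 0, "dy": 0, "dz": 0.0065, "spin": 0, "grip": 1}])

```text
time: 7.35
position: [0.5704, 0.1157, 0.2417]
tcp_rot: [-3.13, 0.265, 0.0]
wrist_force: [-0.5, 0.1, -1.7]
opening: 0.0193
```

Request:
carry_out(moves=[{"dx": 0, "dy": 0, "dz": 0.001, "spin": 0, "grip": 1}, {"dx": 0, "dy": 0, "dz": 0.001, "spin": 0, "grip": 1}])

```text
time: 7.6
position: [0.5704, 0.1157, 0.2408]
tcp_rot: [-3.13, 0.265, -0.0]
wrist_force: [0.4, -0.1, -1.9]
opening: 0.0191
```

Request:
carry_out(moves=[{"dx": 0, "dy": 0, "dz": 0.001, "spin": 0, "grip": 1}, {"dx": 0, "dy": 0, "dz": 0.001, "spin": 0, "grip": 1}])

```text
time: 7.85
position: [0.5703, 0.1157, 0.2397]
tcp_rot: [-3.13, 0.265, 0.0]
wrist_force: [-0.3, 0.3, -1.5]
opening: 0.019
```

Request:
carry_out(moves=[{"dx": 0, "dy": 0, "dz": 0.0008, "spin": 0, "grip": 1}, {"dx": 0, "dy": 0, "dz": 0.0008, "spin": 0, "grip": 1}])

```text
time: 8.1
position: [0.5704, 0.1157, 0.2395]
tcp_rot: [-3.13, 0.265, -0.001]
wrist_force: [-2.1, -0.2, 4.7]
opening: 0.0189
```

Contact at TCP z 0.2395 (+6 N), so the hanger is on the arm. I'll ease up 0.5 mm, then slide towards the magnifier.

Request:
carry_out(moves=[{"dx": 0, "dy": 0, "dz": -0.0006, "spin": 0, "grip": 1}, {"dx": 0, "dy": 0, "dz": -0.0006, "spin": 0, "grip": 1}, {"dx": 0, "dy": -0.003, "dz": -0.0006, "spin": 0, "grip": 1}, {"dx": 0, "dy": -0.006, "dz": -0.0006, "spin": 0, "grip": 1}, {"dx": 0, "dy": -0.009, "dz": -0.0006, "spin": 0, "grip": 1}, {"dx": 0, "dy": -0.009, "dz": -0.0006, "spin": 0, "grip": 1}])

```text
time: 8.85
position: [0.572, 0.125, 0.2396]
tcp_rot: [-3.13, 0.265, -0.0]
wrist_force: [0.3, 1.8, -0.3]
opening: 0.0195
```

```bash
python3 look.py 6;python3 - <<'E'
import cv2
i=cv2.imread("pics/w6.png");cv2.imwrite("pics/w6c.png",cv2.resize(i[0:300,230:430],None,fx=3,fy=2))
E
```

```text
8.85 [0.57198846 0.12496706 0.23960164] [-3.12994337e+00  2.64675631e-01 -4.02569512e-04] [ 0.29733069  1.80325063 -0.32203471] [ 0.19033452 -0.07585032  0.01273887] 0.019456854262188496
```

View pics/w6c.png

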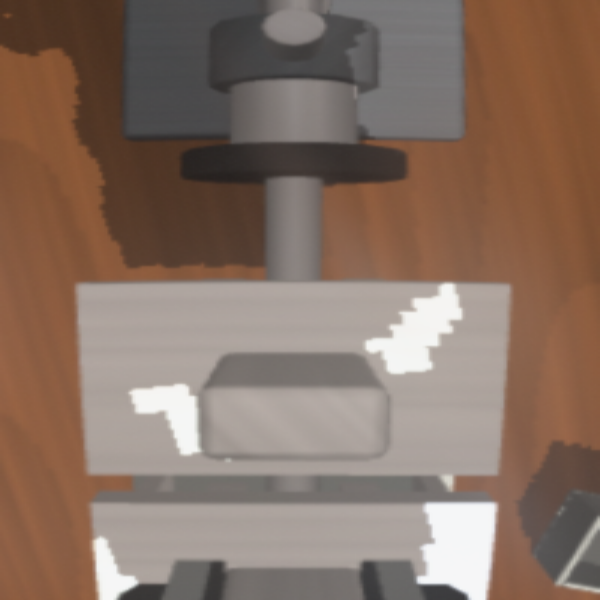

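Run:
```python
from h import *
o=monitor.get_obs();c=viewer.calibration("wrist");R=cv2.Rodrigues(o["tcp_rot"])[0]
for n,u,v,z in(("buf",328,90,.225),("magfront",328,141.5,.223),("magback",328,237,.223),("cadfront",328,250,.223)):
    print(n,R.T@(onz("wrist",u,v,z,c)-o["position"]))
```

```text
buf [ 0.00044629 -0.08557766  0.0146119 ]
magfront [ 0.00045703 -0.06520079  0.01659988]
magback [ 0.00047771 -0.02567248  0.01657656]
cadfront [ 0.00048188 -0.01990413  0.01657316]
```

Measured gaps: 5.8 mm between caddy and magnifier, and about 20 mm from magnifier to buffer. I'll slide gently.

Request:
carry_out(moves=[{"dx": 0, "dy": -0.002, "dz": 0, "spin": 0, "grip": 1}, {"dx": 0, "dy": -0.004, "dz": 0, "spin": 0, "grip": 1}, {"dx": 0, "dy": -0.006, "dz": 0, "spin": 0, "grip": 1}, {"dx": 0, "dy": -0.008, "dz": 0, "spin": 0, "grip": 1}, {"dx": 0, "dy": -0.01, "dz": 0, "spin": 0, "grip": 1}, {"dx": 0, "dy": -0.012, "dz": 0, "spin": 0, "grip": 1}, {"dx": 0, "dy": -0.014, "dz": 0, "spin": 0, "grip": 1}, {"dx": 0, "dy": -0.016, "dz": 0, "spin": 0, "grip": 1}, {"dx": 0, "dy": -0.018, "dz": 0, "spin": 0, "grip": 1}])

```text
time: 10.07
position: [0.5749, 0.1424, 0.2396]
tcp_rot: [-3.13, 0.265, 0.0]
wrist_force: [-0.2, -3.0, 0.3]
opening: 0.0191
```

```bash
python3 look.py 7;python3 - <<'E'
import cv2
i=cv2.imread("pics/w7.png");cv2.imwrite("pics/w7c.png",cv2.resize(i[0:300,230:430],None,fx=3,fy=2))
E
```

```text
10.07 [0.5749133  0.14241488 0.23958279] [-3.13030130e+00  2.65151438e-01  7.27650876e-05] [-0.24112301 -3.02720305  0.31939334] [-0.40821498  0.08204698 -0.04975233] 0.019089340209123278
```

View pics/w7c.png

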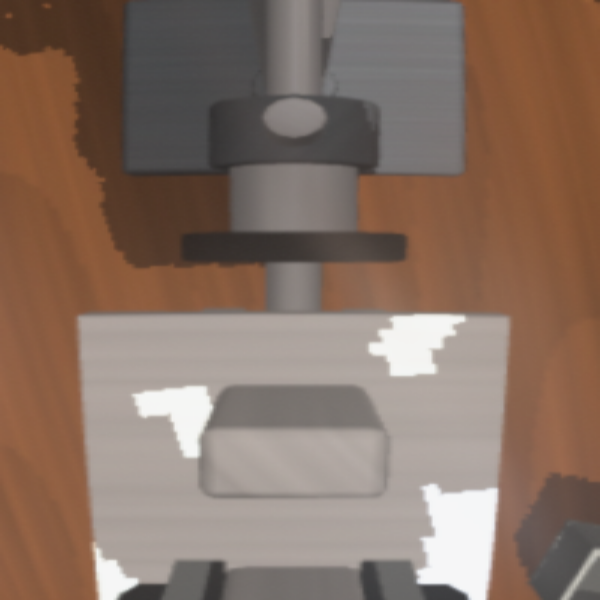

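View pics/s7c.png

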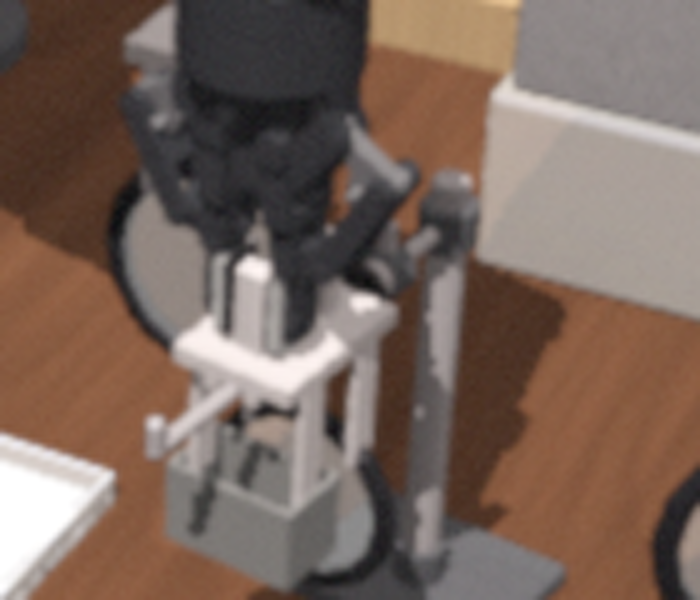

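The two shoes are in contact and the buffer is about 8 mm ahead. Sliding friction reads about 3 N. I'll carry on in 1 mm rows.

Request:
carry_out(moves=[{"dx": 0, "dy": -0.001, "dz": 0, "spin": 0, "grip": 1}, {"dx": 0, "dy": -0.002, "dz": 0, "spin": 0, "grip": 1}, {"dx": 0, "dy": -0.003, "dz": 0, "spin": 0, "grip": 1}, {"dx": 0, "dy": -0.004, "dz": 0, "spin": 0, "grip": 1}, {"dx": 0, "dy": -0.005, "dz": 0, "spin": 0, "grip": 1}])

```text
time: 10.8
position: [0.5758, 0.1473, 0.2396]
tcp_rot: [-3.13, 0.265, -0.0]
wrist_force: [-0.5, -1.3, 0.7]
opening: 0.0188
```

Request:
carry_out(moves=[{"dx": 0, "dy": -0.001, "dz": 0, "spin": 0, "grip": 1}])

```text
time: 10.92
position: [0.576, 0.1482, 0.2396]
tcp_rot: [-3.13, 0.265, -0.0]
wrist_force: [-0.9, -2.4, 1.2]
opening: 0.0188
```

Request:
carry_out(moves=[{"dx": 0, "dy": -0.001, "dz": 0, "spin": 0, "grip": 1}])

```text
time: 11.05
position: [0.5761, 0.1493, 0.2396]
tcp_rot: [-3.13, 0.265, -0.0]
wrist_force: [-1.2, -2.4, 0.9]
opening: 0.0188
```

Request:
carry_out(moves=[{"dx": 0, "dy": -0.001, "dz": 0, "spin": 0, "grip": 1}])

```text
time: 11.18
position: [0.5763, 0.1502, 0.2396]
tcp_rot: [-3.13, 0.265, -0.0]
wrist_force: [-0.1, -2.4, -0.1]
opening: 0.0192
```

Request:
carry_out(moves=[{"dx": 0, "dy": -0.001, "dz": 0, "spin": 0, "grip": 1}])

```text
time: 11.3
position: [0.5765, 0.1512, 0.2396]
tcp_rot: [-3.13, 0.265, -0.0]
wrist_force: [-0.4, -2.1, 0.7]
opening: 0.0194
```

Request:
carry_out(moves=[{"dx": 0, "dy": -0.0007, "dz": 0, "spin": 0, "grip": 1}])

```text
time: 11.42
position: [0.5765, 0.1519, 0.2396]
tcp_rot: [-3.13, 0.265, 0.0]
wrist_force: [-0.1, -2.6, 1.0]
opening: 0.0189
```

Request:
carry_out(moves=[{"dx": 0, "dy": -0.0005, "dz": 0, "spin": 0, "grip": 1}])

```text
time: 11.55
position: [0.5766, 0.1524, 0.2396]
tcp_rot: [-3.13, 0.265, -0.0]
wrist_force: [0.1, -3.3, 0.6]
opening: 0.019
```

```bash
python3 look.py 8;python3 - <<'E'
import cv2
i=cv2.imread("pics/w8.png");cv2.imwrite("pics/w8c.png",cv2.resize(i[90:200,260:400],None,fx=5,fy=5))
E
```

```text
11.55 [0.57664987 0.1523928  0.23959797] [-3.13028835e+00  2.65090890e-01 -7.89897508e-05] [ 0.11522326 -3.27424028  0.55436565] [-0.37785363  0.07918009 -0.06176995] 0.019034735407704482
```

View pics/w8c.png

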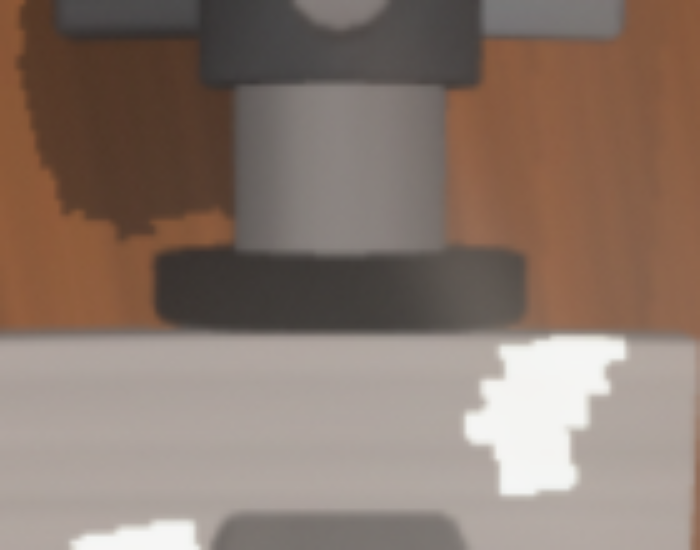

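The magnifier's shoe has reached the buffer (row ~156). I'll press in small steps to about 7–8 N.

Request:
carry_out(moves=[{"dx": 0, "dy": -0.0005, "dz": 0, "spin": 0, "grip": 1}, {"dx": 0, "dy": -0.0005, "dz": 0, "spin": 0, "grip": 1}])

```text
time: 11.9
position: [0.5767, 0.1528, 0.2396]
tcp_rot: [-3.13, 0.265, -0.0]
wrist_force: [-0.3, -2.4, -0.1]
opening: 0.0191
```

Request:
carry_out(moves=[{"dx": 0, "dy": -0.0005, "dz": 0, "spin": 0, "grip": 1}, {"dx": 0, "dy": -0.0005, "dz": 0, "spin": 0, "grip": 1}])

```text
time: 12.15
position: [0.5768, 0.1532, 0.2396]
tcp_rot: [3.13, -0.265, -0.0]
wrist_force: [-1.1, -3.1, 0.1]
opening: 0.0192
```

Request:
carry_out(moves=[{"dx": 0, "dy": -0.0005, "dz": 0, "spin": 0, "grip": 1}, {"dx": 0, "dy": -0.0005, "dz": 0, "spin": 0, "grip": 1}])

```text
time: 12.4
position: [0.5769, 0.1537, 0.2396]
tcp_rot: [3.13, -0.265, -0.0]
wrist_force: [-1.0, -4.6, 1.1]
opening: 0.0195
```

Request:
carry_out(moves=[{"dx": 0, "dy": -0.0006, "dz": 0, "spin": 0, "grip": 1}, {"dx": 0, "dy": -0.0006, "dz": 0, "spin": 0, "grip": 1}])

```text
time: 12.65
position: [0.5769, 0.1541, 0.2396]
tcp_rot: [3.13, -0.265, -0.0]
wrist_force: [-0.8, -6.2, 1.3]
opening: 0.0186
```

Request:
carry_out(moves=[{"dx": 0, "dy": -0.0005, "dz": 0, "spin": 0, "grip": 1}, {"dx": 0, "dy": -0.0005, "dz": 0, "spin": 0, "grip": 1}])

```text
time: 12.9
position: [0.577, 0.1545, 0.2396]
tcp_rot: [3.13, -0.265, -0.0]
wrist_force: [-0.7, -7.4, 1.4]
opening: 0.0188
```

Request:
carry_out(moves=[{"dx": 0, "dy": -0.0003, "dz": 0, "spin": 0, "grip": 1}, {"dx": 0, "dy": -0.0003, "dz": 0, "spin": 0, "grip": 1}, {"dx": 0, "dy": -0.0003, "dz": 0, "spin": 0, "grip": 1}, {"dx": 0, "dy": -0.0003, "dz": 0, "spin": 0, "grip": 1}])

```text
time: 13.4
position: [0.577, 0.1546, 0.2396]
tcp_rot: [3.129, -0.265, -0.0]
wrist_force: [-0.6, -7.8, 1.3]
opening: 0.0189
```

Request:
carry_out(moves=[{"dx": 0, "dy": 0, "dz": 0, "spin": 0, "grip": 1}, {"dx": 0, "dy": 0, "dz": 0, "spin": 0, "grip": 1}, {"dx": 0, "dy": 0, "dz": 0, "spin": 0, "grip": 1}, {"dx": 0, "dy": 0, "dz": 0, "spin": 0, "grip": 1}, {"dx": 0, "dy": 0, "dz": 0, "spin": 0, "grip": 1}, {"dx": 0, "dy": 0, "dz": 0, "spin": 0, "grip": 1}])

```text
time: 14.15
position: [0.577, 0.1546, 0.2396]
tcp_rot: [3.129, -0.265, -0.0]
wrist_force: [-1.1, -7.2, 1.8]
opening: 0.019
```

Pressed at about 7.5 N for over a second. Now easing off.

Request:
carry_out(moves=[{"dx": 0, "dy": 0.0005, "dz": 0, "spin": 0, "grip": 1}, {"dx": 0, "dy": 0.001, "dz": 0, "spin": 0, "grip": 1}, {"dx": 0, "dy": 0.0015, "dz": 0, "spin": 0, "grip": 1}, {"dx": 0, "dy": 0.0015, "dz": 0, "spin": 0, "grip": 1}])

```text
time: 14.65
position: [0.5769, 0.1539, 0.2396]
tcp_rot: [-3.13, 0.265, -0.0]
wrist_force: [-0.9, -1.7, 1.0]
opening: 0.019
```

Request:
carry_out(moves=[{"dx": 0, "dy": 0.0005, "dz": 0, "spin": 0, "grip": 1}, {"dx": 0, "dy": 0.001, "dz": 0, "spin": 0, "grip": 1}, {"dx": 0, "dy": 0.001, "dz": 0, "spin": 0, "grip": 1}])

```text
time: 15.02
position: [0.5768, 0.1529, 0.2396]
tcp_rot: [-3.13, 0.265, -0.0]
wrist_force: [0.3, 1.2, -0.6]
opening: 0.0189
```

Request:
carry_out(moves=[{"dx": 0, "dy": 0, "dz": 0, "spin": 0, "grip": 1}, {"dx": 0, "dy": 0, "dz": 0, "spin": 0, "grip": 0.7}, {"dx": 0, "dy": 0, "dz": 0, "spin": 0, "grip": 0.6}, {"dx": 0, "dy": 0, "dz": 0, "spin": 0, "grip": 0.5}, {"dx": 0, "dy": 0, "dz": 0, "spin": 0, "grip": 0.4}, {"dx": 0, "dy": 0, "dz": 0, "spin": 0, "grip": 0.4}], newtons=20)

```text
time: 15.78
position: [0.5767, 0.1527, 0.2396]
tcp_rot: [-3.13, 0.265, -0.0]
wrist_force: [-0.5, -0.8, 0.6]
opening: 0.051
```

```bash
python3 look.py 9;python3 - <<'E'
import cv2
i=cv2.imread("pics/w9.png");cv2.imwrite("pics/w9c.png",cv2.resize(i[60:400,180:480],None,fx=2,fy=1.7))
E
```

```text
15.78 [0.57670564 0.15272183 0.23958811] [-3.13029709e+00  2.65102568e-01 -2.00786990e-05] [-0.53773463 -0.75802204  0.59259771] [-0.03564667  0.00674856  0.01019215] 0.0510190885587972
```

View pics/w9c.png

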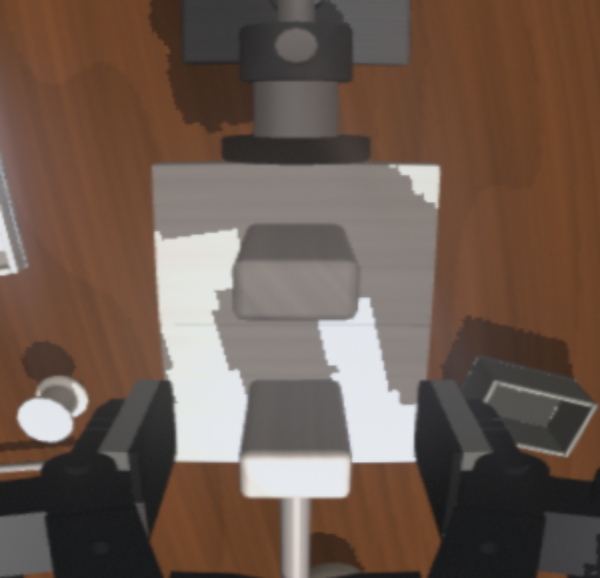

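View pics/s9c.png

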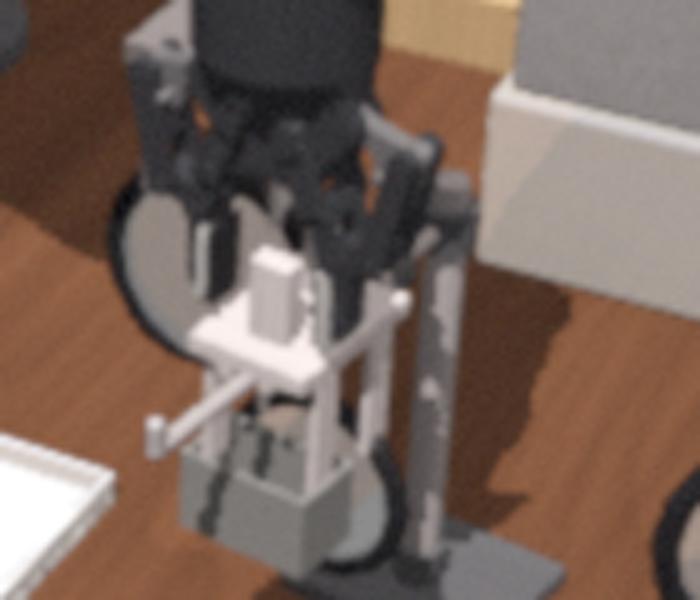

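The pads are clear of the tab and the two shoes sit edge to edge on the arm, with only a thin seam in the crop. I'll rise straight up, with the opening unchanged at first.

Request:
carry_out(moves=[{"dx": 0, "dy": 0, "dz": -0.01, "spin": 0, "grip": 0.4}, {"dx": 0, "dy": 0, "dz": -0.03, "spin": 0, "grip": 0.4}, {"dx": 0, "dy": 0, "dz": -0.06, "spin": 0, "grip": 0.4}, {"dx": 0, "dy": 0, "dz": -0.1, "spin": 0, "grip": 0.4}, {"dx": 0, "dy": 0.02, "dz": -0.13, "spin": 0, "grip": 0.4}, {"dx": 0, "dy": 0.04, "dz": -0.13, "spin": 0, "grip": 0.4}, {"dx": 0, "dy": 0.04, "dz": -0.13, "spin": 0, "grip": 0.4}])

```text
time: 16.75
position: [0.5696, 0.1122, 0.3695]
tcp_rot: [3.13, -0.268, -0.0]
wrist_force: [0.1, -0.5, 0.3]
opening: 0.0509
```

```bash
python3 look.py 10;python3 - <<'E'
from h import *
o=monitor.get_obs();c=viewer.calibration("wrist");im=viewer.grab_frame("wrist")[:,:,::-1]
cv2.imwrite("pics/w11.png",im);import pickle;pickle.dump(c,open("w11.pkl","wb"))
E
```

```text
16.75 [0.56958299 0.1121622  0.36950765] [ 3.13016703e+00 -2.67553808e-01 -4.07049780e-04] [ 0.11072778 -0.54735076  0.31313923] [-0.00211442  0.03185282 -0.00479131] 0.050932879199003904
```

View pics/w11.png

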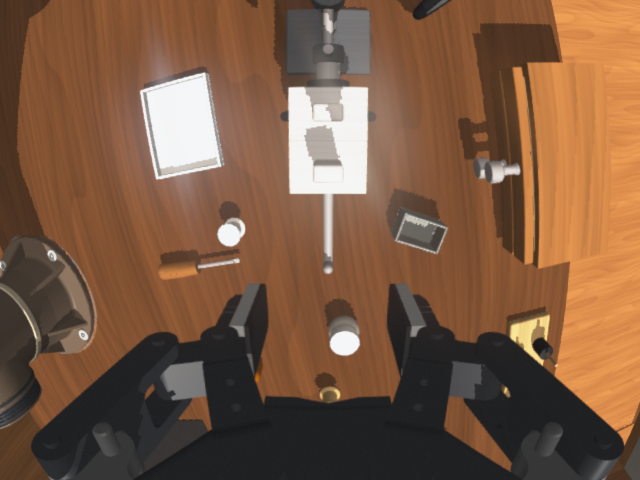

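View pics/s10c.png

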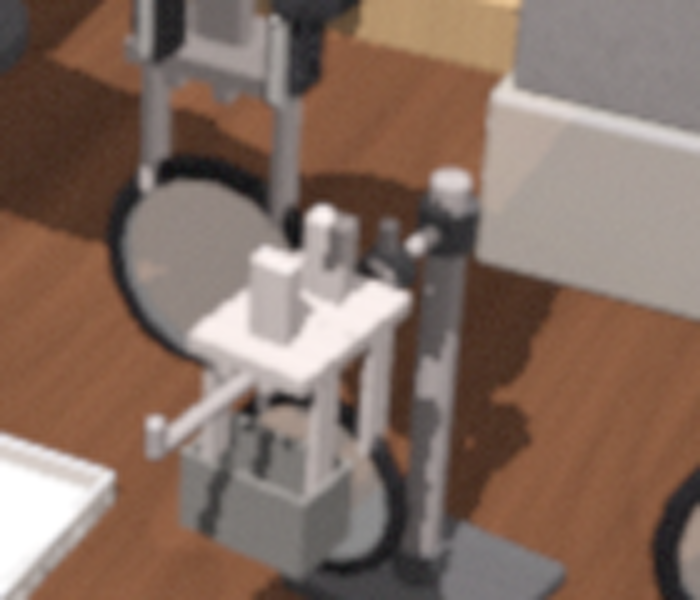

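View pics/s10.png

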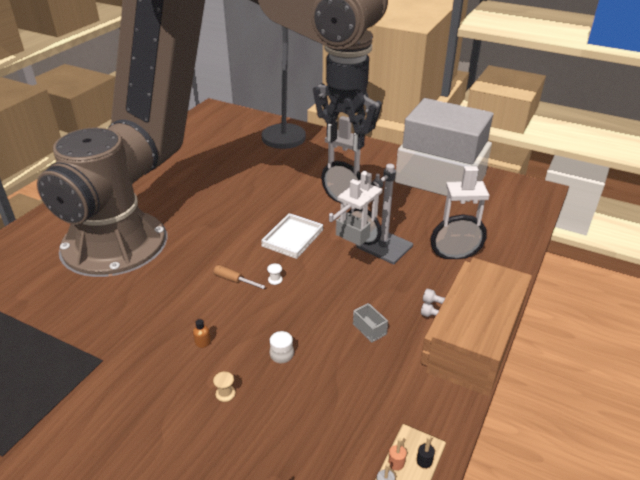

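In the wrist view the two shoes form one block at (289–367, 87–193) on the arm. The bystanders are where they were. I'll check the lengths and hand in.

Run:
```python
from h import *
import pickle
from plant import workorder
c=pickle.load(open("w11.pkl","rb"))
a=onz("wrist",328,87,.223,c);b=onz("wrist",328,193,.223,c);tip=onz("wrist",328,266,.227,c)
L=np.linalg.norm(a-b);print("both shoes",L,"caddy seat hook y",-.215+np.linalg.norm(b[:2]-tip[:2])+.02)
if abs(L-.08)<.0035: print(workorder.sign_off())
```

```text
both shoes 0.07981527145255661 caddy seat hook y -0.13712074807924307
the job is handed in; nothing more can be done
None
```

The caddy now hangs on the hook arm beside the smallest magnifier, hanger against hanger, and the job is handed in at about 17 s of the 48 s allowed. The sign-off gave no verdict.

- **Placing:** I gripped the caddy by its tab, passed the hanger over the tip and lowered it until the wrist force showed contact with the arm.
- **Pressing:** I slid it along until the magnifier met the buffer, which came up as a steady rise in force. I held a wrist reading of about 7–8 N for a little over a second. The highest wrist reading along the arm was 7.8 N, and sliding friction before contact was about 2.4 N. So the true force between the two is probably 6–7 N; I could not measure it directly.
- **Release:** I eased off until the force was near zero, opened the fingers and rose clear.

**Last checks:**
- The two shoes together measure 79.8 mm, against 80 mm for touching, so the seats are about 40 mm apart.
- The caddy's seat is at about y = -137 mm of the hook.
- Both looked level and centred on the arm in the wrist and scene pictures.
- The bystanders visible in the last pictures looked unmoved. I judged them by eye and did not measure them.

One reading was off along the way. Before the grasp, the arm stopped about 15 mm from where I expected, because the first call had not reached its last row. I corrected this from the measured pose before going down. No check failed.

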